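Set the fume extractor to its third airflow click and start it

ROBOT

A 6-joint arm with a two-finger parallel gripper is mounted at the origin on the work surface. World frame = base frame: x ahead of the robot, y to its left, z up, the work surface at z = 0. Lengths are in mm, angles in degrees, forces in N, time in s.
With the tool pointing down it reaches from about 350 to 850 mm from the base axis. Payload 8.1 kg.
Tool frame: the origin (TCP) lies midway between the tips of the shut fingers; the grasp point (between the pads) lies grip_depth behind it (grip_depth is the distance from the TCP to the grasp point, in mm); z points along the fingers, y is the line along which they close (so a half turn about z gives the same grasp; the last joint's range is limited). The gripper opens to 85 mm and grips with 20 to 120 N. Pads are 22 mm wide; open, the fingers measure 114 mm over their backs; the gripper's body (76 mm by 85 mm) begins 54 mm behind the grasp point. The pads swing forward as they close: fully open they stand 13 mm farther back than shut.
Start: joints at [70.967, 7.471, 85.268, -0, 87.261, -4.893], TCP at [146.559, 581.83, 231.292] pointing down, gripper open.
Joint ranges: [-169.43, 169.43], [-51.17, 129.36], [1.28, 143.12], [-76.62, 256.62], [0, 156.53], [-152.29, 152.29]. Speed limits (degrees/s): [136.94, 136.94, 159.86, 180, 180, 180].

INTERFACE

Orientations are given as [roll, pitch, yaw] about the fixed x, y, z axes, in that order (R = Rz(yaw) Ry(pitch) Rx(roll)).
In Python, from bench import sense, snapshot, hand_in, grip_depth gives the robot as it stands. The module is installed in compiled form; this text tells all that it offers.
- The arm moves only by the tool apply_moves, never from a script. Its argument "series" is text: rows parted by semicolons, each of 5 numbers parted by spaces: the shift along the tool's x, y, z each as a share of 0.3 m, from -1 to 1, then the turn about the tool's z as a share of 2 rad, from -1 to 1, then the gripper's target within -1 to 1 (shut at 1, half-way at 0, fully open at -1). In form: tx ty tz twist gripper; .... A call has 1 to 5 rows; each row shifts and turns the commanded pose from where the row before left it, along the tool's axes as they then stand; what a row does not reach is not made up. A row lasts 1/12 s, in which the tool goes at most 41.7 mm and 7.16 degrees, less where a joint would pass 70% of its speed; a pose out of reach is approached as far as the arm can. A call with a number of a shift or a turn outside -1 to 1 is refused whole. A call with a gripper value outside its range is refused whole. The fingers move at their own pace and stop on an object; "squeeze" is the grip in N (left out, the last holds). Time passes only in rows, so rows that do not move let the fingers close. It gives the time, the measured TCP pose, the force, the opening and the grip force at its end, in the units of the state.
- sense(): the state, without advancing time (a new reading comes with each control period).
- snapshot(name): name is "scene" or "top" or "wrist"; returns a dict with "frame" (400x640x3 uint8, blue, green, red), "depth" (400x640 float32, mm along the optical axis (not along the pixel's ray), 0 where there is no reading), "intrinsics" (3x3 intrinsics, pixels), "dist" ([k1, k2, p1, p2, k3] as OpenCV has them; the pictures are not rectified), "extrinsics" (4x4, takes a point from camera to world coordinates); the wrist camera has in their place "tool_from_camera" (4x4, takes a point from camera to tool coordinates, whose origin is the TCP and whose axes are the flange's). Camera axes: x right, y down, z forward; pixel columns grow to the right and rows downward; lengths in mm; the calibration is good to about 2 mm. A picture is of the moment at which its call begins: read the wrist's pose just before it.
- hand_in(): hands the job in; it is judged then, once.
The state is a dict: "time": time; "joint_pos": joint angles; "qd": joint speeds; "joint_efforts": joint torques, N m; "tool_pos": TCP position; "tcp_rot": TCP orientation; "ft_force": force on the tool from outside, world axes, zero at the start; "wrist_torque": the same for the moment, N m; "finger_gap": finger opening in mm; "grip_force": force on a finger pad.
Only numpy, scipy, OpenCV 4.12 (cv2) and the standard library are available. Lean on these libraries where they do the work, as an engineer would, in place of code of your own. Each camera call takes 0.05 s, during which the arm holds its last target. There are 200 camera calls.

TASK

With a fingertip, gently push the extractor's airflow lever from its closed end, counting the clicks, and leave it in the third click, without ever running on past it. Then press the start button on the small box fully down and let it come up again. Do not grip the lever or the button, and leave the offcut, the wrench and the can where they lie.

Things in the scene. Friction and masses are not known exactly. Their poses are not given: they have to be found in the camera images.
- extractor: Fume extractor bolted to the table: grey box 240 (x) by 340 (y) by 120 mm high, flat aluminium lid on top, a handle sticking out 30 mm at each end. Cannot move. Origin: centre of its underside; z up, y along the box, x across it, away from the robot. The lever's slot lies on the lid along y at x = -55 mm, from y = -45 to 45 mm, with the closed end at -y.
- lever_top (a point): Centre of the top of the airflow lever: a black upright tab in the slot on the lid, 34 mm wide (extractor x), 10 mm thick (extractor y), from 2 mm to 40 mm above the lid. It slides only along the extractor's y axis. It starts at the closed end, y = -35 mm on the extractor, and is pushed towards extractor +y.
- airflow (a joint): Lever travel in m towards extractor +y: 0 = closed end (its start, not a click), end stop 0.070. Detents every 0.014: the third click is at 0.042. The push needed rises to about 5.5 N a quarter of the way to the next detent and falls to nothing half way, where the lever snaps ahead off the finger into that detent and stays. Released before half way it springs back.
- start_box: Small grey start box fixed on the extractor's lid, 70 x 70 mm and 24 mm high, carrying the start button at the centre of its top. It cannot move. Origin at the centre of its underside, z up.
- start_top (a point): Centre of the top face of the start button: a black round push button of 30 mm diameter in a round steel housing, pointing up, on the start box. Pressed straight down.
- start (a joint): Travel of the start button in m: 0 up, 0.006 fully down. A spring pushes it up again; fully down takes about 5 N.
- offcut: Loose bystander on the lid: an offcut of square steel tube, 30 x 30 mm and 70 mm long (along its own y). Origin at the centre of its underside.
- wrench: Loose bystander: a steel wrench lying flat on the table beside the +y end of the extractor. Origin under its middle.
- can: Loose bystander: a spray can 54 mm across and 150 mm tall standing on the table off the -y end of the extractor. Origin at the centre of its underside.

How it is judged:
By the outcome, as a careful person would: the job done as asked, in the order asked, and still so for the second after the job is handed in, with the robot touching nothing.
It also fails if it takes over 64 s, if anything falls off the work surface, if the arm or the gripper's body presses on something with over 40 N, if the wrist force passes 120 N, or if a joint passes its speed limit or range.

## Working session

There is one attempt and no reset: what is moved stays moved. The work goes in short steps, Python scripts to look and compute and a tool call to move; the robot and the scene stay as the last step left them, time stands still between calls to the robot, and variables do not carry over. Pictures are saved under pics/ and viewed, at most 10 in all, crops included, and the job is handed in when it is done.

Besides the shell and the picture viewer there is one more tool, called after "Emit:" as a command line: name --argument value ..., lists and objects as JSON in quotes. apply_moves: Moves the arm, as the interface text tells. Its arguments: {"type":"object","properties":{"series":{"type":"string"},"squeeze":{"type":"number"}},"required":["series"]}

```bash
mkdir -p pics; python3 - <<'E'
from bench import sense,snapshot,grip_depth
import cv2,numpy as np
print(sense(),grip_depth)
for n in("scene","top"):
    s=snapshot(n);cv2.imwrite(f"pics/{n}0.png",s["frame"]);np.savez(f"{n}0.npz",**s)
    print(n,s["intrinsics"],s["dist"],s["extrinsics"])
E
```

```text
{'time': 0.0, 'joint_pos': array([ 7.09675038e+01,  7.51497338e+00,  8.53300440e+01, -5.36537063e-04,
        8.72618376e+01, -4.89390096e+00]), 'qd': array([ 0.05203321, -0.04638496,  0.10619721, -0.03560862,  0.05467088,
        0.08508377]), 'joint_efforts': array([ 9.02572938e-04, -5.69372463e+01, -5.00573730e+01, -1.72401860e-04,
        1.43477219e-02,  1.29587466e-06]), 'tool_pos': array([146.36892441, 581.29879402, 230.23851238]), 'tcp_rot': array([-1.79893489e+02, -8.58196294e-03,  1.65861423e+02]), 'ft_force': array([-0.53773456,  0.30570657, -0.51643805]), 'wrist_torque': array([-0.00927726,  0.04806371, -0.0391433 ]), 'grip_force': 0.0, 'finger_gap': 85.62712606954922} 18.700000000000003
scene [[402.51873319   0.         315.77534577]
 [  0.         402.51873319 192.51815404]
 [  0.           0.           1.        ]] [-0.04196296  0.          0.          0.          0.        ] [[ 8.38409129e-01  4.38050045e-01 -3.24318194e-01  8.35002132e+02]
 [ 5.45041313e-01 -6.73483688e-01  4.99349265e-01 -4.34575071e+02]
 [ 3.16954446e-04 -5.95425797e-01 -8.03410244e-01  9.00909292e+02]
 [ 0.00000000e+00  0.00000000e+00  0.00000000e+00  1.00000000e+00]]
top [[369.32156025   0.         320.22180875]
 [  0.         369.32156025 197.84892701]
 [  0.           0.           1.        ]] [-0.04195941  0.          0.          0.          0.        ] [[-4.47936410e-03 -9.92478791e-01  1.22334728e-01  4.50463196e+02]
 [-9.99988668e-01  4.24846887e-03 -2.14818879e-03  3.77273970e+01]
 [ 1.61229653e-03 -1.22342964e-01 -9.92486574e-01  9.00700912e+02]
 [ 0.00000000e+00  0.00000000e+00  0.00000000e+00  1.00000000e+00]]
```

View pics/top0.png

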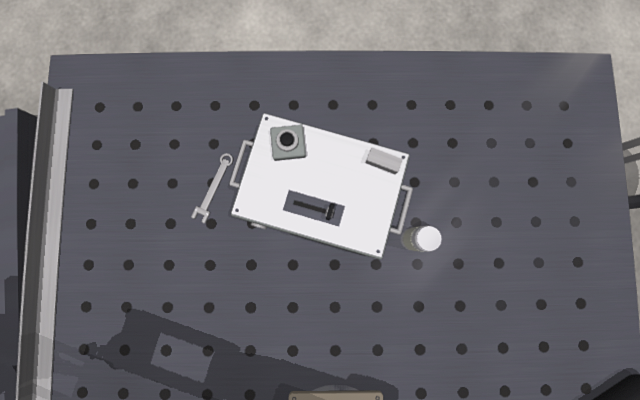

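View pics/scene0.png

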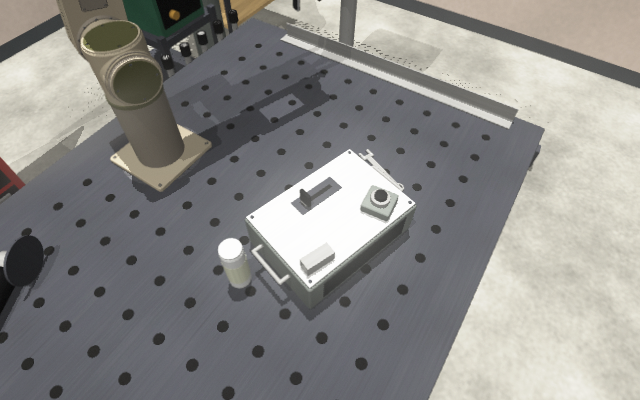

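The top view shows the lid with corners near (265,114), (408,153), (381,258) and (233,213). The lever is near (330,210), the button near (287,140), the offcut near (384,160) and the can near (428,239).

```bash
cat > h.py <<'E'
import numpy as np,cv2
def cloud(s,T=None):
    K,d=s["intrinsics"],s["dist"];T=s["extrinsics"] if T is None else T
    D=s["depth"];v,u=np.mgrid[:400,:640]
    p=cv2.undistortPoints(np.stack([u,v],-1).reshape(-1,1,2).astype(np.float64),K,d).reshape(400,640,2)
    P=np.dstack([p*D[...,None],D]);W=P@T[:3,:3].T+T[:3,3];W[D==0]=np.nan
    return W
E
python3 - <<'E'
from h import *
for n in("top","scene"):
    s=np.load(n+"0.npz");W=cloud(s);z=W[...,2]
    m=(abs(z-120)<7)&(W[...,0]>350)&(W[...,0]<800)&(W[...,1]<250)&(W[...,1]>-250)
    k,l,st,c=cv2.connectedComponentsWithStats(m.astype(np.uint8));i=1+st[1:,4].argmax();m=l==i
    zl=np.median(z[m])
    r=cv2.minAreaRect(W[m][:,:2].astype(np.float32));print(n,zl,r)
    (cx,cy),(a,b),ang=r
    t=np.radians(ang if b>a else ang+90); # direction of width axis
    ex=np.array([np.cos(t),np.sin(t)]); ex=ex*np.sign(ex[0]); ey=np.array([-ex[1],ex[0]])
    print("yaw",np.degrees(np.arctan2(ex[1],ex[0])))
    d=W[...,:2]-[cx,cy];E=np.dstack([d@ex,d@ey,z-zl])
    for nm,q in dict(lever=(E[...,2]>25)&(E[...,2]<60)&(abs(E[...,0]+55)<35)&(abs(E[...,1])<60),box=(E[...,2]>12)&(abs(E[...,0]-60)<60)&(E[...,1]>40)&(E[...,1]<170),off=(E[...,2]>12)&(abs(E[...,0]-60)<60)&(E[...,1]<-40)&(E[...,1]>-170)).items():
        e=E[q]
        if len(e):print(nm,len(e),"min",e.min(0).round(1),"max",e.max(0).round(1),"med",np.median(e,0).round(1),"world med",np.median(W[q],0).round(1))
    h=E[...,2];q=(abs(E[...,0]-60)<60)&(E[...,1]>40)&(E[...,1]<170)
    for lo in range(12,60,4):
        qq=q&(h>lo)&(h<=lo+4)
        if qq.sum():print(lo,qq.sum(),E[qq].mean(0).round(1),W[qq].mean(0).round(1))
E
```

```text
top 121.26811667255686 ((578.6187133789062, 34.62744140625), (336.15753173828125, 236.3640594482422), 73.62207794189453)
yaw -16.377922058105458
lever 81 min [-71.2 -39.7  27.4] max [-38.7 -30.   42.3] med [-55.2 -35.   39.2] world med [515.2  16.6 160.4]
box 1086 min [19.5 47.4 12.2] max [106.  135.   49.5] med [58.4 88.6 24.8] world med [659.9 103.2 146.1]
off 551 min [  63.3 -150.8   12.1] max [ 99.1 -78.4  33.9] med [  79.2 -114.6   29.6] world med [622.5 -97.4 150.9]
12 18 [30.6 80.3 14. ] [630.6 103.  135.2]
16 25 [43.  78.7 18.6] [642.   98.1 139.9]
20 365 [61.6 88.9 22.8] [662.7 102.6 144. ]
24 294 [59.8 90.4 25.1] [661.5 104.5 146.3]
28 12 [53.4 79.4 29.6] [652.2  95.8 150.8]
32 100 [60.8 89.7 34.8] [662.2 103.6 156. ]
36 109 [61.9 90.7 37.1] [663.5 104.2 158.4]
40 23 [57.2 85.8 42.6] [657.7 100.8 163.8]
44 132 [63.4 91.9 45.8] [665.3 104.9 167.1]
48 8 [65.4 92.1 48.5] [667.4 104.6 169.8]
scene 120.37993798818337 ((578.3675537109375, 27.662216186523438), (335.71124267578125, 234.5515594482422), 73.53394317626953)
yaw -16.46605682373046
lever 90 min [-72.6 -39.8  25.2] max [-38.7 -28.6  42.1] med [-53.8 -36.4  37.5] world med [516.6   8.4 157.9]
box 811 min [18.8 48.5 12.1] max [105.9 135.4  49. ] med [68.5 82.6 24.5] world med [668.1  87.9 144.9]
off 558 min [  61.5 -149.6   12.7] max [ 98.1 -77.2  33.4] med [  83.2 -114.8   29.7] world med [ 625.  -105.9  150.1]
12 39 [76.4 68.4 14.2] [671.1  71.6 134.6]
16 38 [77.4 65.9 18.2] [671.3  68.9 138.6]
20 284 [67.  88.7 22.6] [667.7  93.7 143. ]
24 169 [64.8 84.4 25.1] [664.4  90.2 145.5]
28 19 [70.  77.5 30.2] [667.4  82.1 150.6]
32 77 [64.5 87.3 34.6] [665.   93.1 155. ]
36 68 [66.5 86.2 37. ] [666.6  91.5 157.4]
40 29 [65.5 88.4 42.8] [666.3  93.9 163.2]
44 85 [61.5 92.5 45.8] [663.6  98.9 166.2]
48 3 [60.3 90.6 48.4] [661.9  97.4 168.8]
```

Emit:
apply_moves --series "-0.0826 -0.0826 0 0 1; -0.0826 -0.0826 0 0 1; -0.0826 -0.0826 0 0 1; -0.0826 -0.0826 0 0 1; -0.0826 -0.0826 0 0 1" --squeeze 40

```text
time: 0.52
tool_pos: [236.7, 429.8, 230.7]
tcp_rot: [-179.9, -0.0, 165.9]
ft_force: [0.9, -0.5, -0.2]
finger_gap: 25.5
grip_force: 0.0
```

Emit:
apply_moves --series "-0.0826 -0.0826 0 0 1; -0.0826 -0.0826 0 0 1; -0.0826 -0.0826 0 0 1; -0.0826 -0.0826 0 0 1; -0.0826 -0.0826 0 0 1"

```text
time: 0.93
tool_pos: [326.6, 279.4, 231.0]
tcp_rot: [-180.0, -0.0, 165.9]
ft_force: [0.4, 0.3, 0.7]
finger_gap: 0.2
grip_force: 0.0
```

Emit:
apply_moves --series "-0.0826 -0.0826 0 0 1; -0.0826 -0.0826 0 0 1; -0.0826 -0.0826 0 0 1; -0.0826 -0.0826 0 0 1; -0.0826 -0.0826 0 0 1"

```text
time: 1.35
tool_pos: [416.5, 128.9, 231.1]
tcp_rot: [-180.0, -0.0, 165.9]
ft_force: [-0.2, 0.4, 0.5]
finger_gap: 0.1
grip_force: 0.0
```

Emit:
apply_moves --series "-0.0826 -0.0826 0 0 1; -0.0826 -0.0826 0 0 1; -0.0826 -0.0826 0 0 1; -0.0826 -0.0826 0 0 1; -0.0826 -0.0826 0 0.02 1"

```text
time: 1.77
tool_pos: [506.4, -21.6, 230.9]
tcp_rot: [180.0, -0.0, 163.6]
ft_force: [0.4, 0.2, -0.1]
finger_gap: -0.3
grip_force: 0.0
```

Emit:
apply_moves --series "0 0 0 0 1; 0 0 0 0 1; 0 0 0 0 1"

```text
time: 2.02
tool_pos: [505.6, -19.7, 230.7]
tcp_rot: [180.0, -0.1, 163.5]
ft_force: [1.1, 0.5, 0.2]
finger_gap: 0.4
grip_force: 0.0
```

```bash
python3 - <<'E'
from h import *
from bench import sense,snapshot
from scipy.spatial.transform import Rotation as R
st=sense();s=snapshot("wrist");np.savez("wrist1.npz",**s);cv2.imwrite("pics/wrist1.png",s["frame"])
T=np.eye(4);T[:3,:3]=R.from_euler("xyz",st["tcp_rot"],degrees=True).as_matrix();T[:3,3]=st["tool_pos"]
print(st["tool_pos"],s["tool_from_camera"].round(2))
W=cloud(s,T@s["tool_from_camera"]);z=W[...,2]
t=np.radians(-16.4);ex=np.array([np.cos(t),np.sin(t)]);ey=np.array([-ex[1],ex[0]])
d=W[...,:2]-[578.5,31];E=np.dstack([d@ex,d@ey,z])
m=(abs(z-121)<8);print("lid z",np.median(z[m]),m.sum(),E[m].min(0),E[m].max(0))
q=(z>148)&(z<170)&(abs(E[...,0]+55)<35)&(abs(E[...,1]+35)<30)
e=E[q];print(len(e));print(e.min(0),e.max(0),np.median(e,0))
E
```

```text
[505.61575464 -19.68735359 230.73902466] [[  -0.     -0.95   -0.31   79.73]
 [   1.     -0.      0.     -1.02]
 [  -0.     -0.31    0.95 -143.04]
 [   0.      0.      0.      1.  ]]
lid z 120.55721514162643 53294 [-119.33380542 -253.15239737  113.0036413 ] [113.72337265 165.94160594 128.98894128]
564
[-73.51648315 -40.05974882 148.05278109] [-40.38250909 -29.93237761 162.40161948] [-58.82994651 -35.91480629 159.79525542]
```

View pics/wrist1.png

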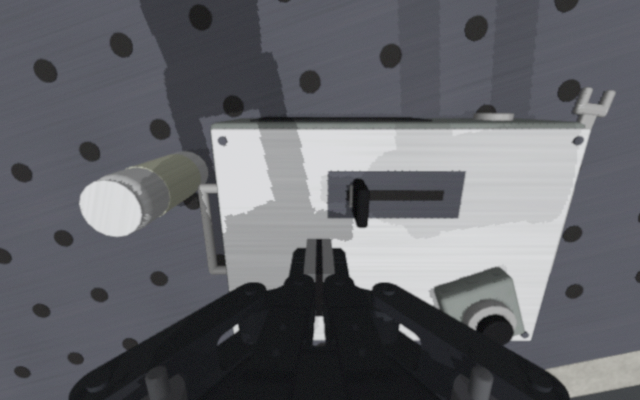

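The wrist view shows the shut fingertips near (320,265) and the lever near (358,203), standing at the closed (left) end. This agrees with the mean pose from the two fixed cameras.

Emit:
apply_moves --series "0 0 0.0733 0 1; 0 0 0.0733 0 1; 0 0 0.0733 0 1; 0 0 0.0733 0 1; 0 0 0 0 1"

```text
time: 2.48
tool_pos: [502.5, -18.0, 138.6]
tcp_rot: [-179.9, -0.4, 163.7]
ft_force: [-1.3, -0.3, -1.6]
finger_gap: -0.2
grip_force: 0.0
```

Emit:
apply_moves --series "0 0.008 0 0 1; 0 0.008 0 0 1; 0 0.008 0 0 1; 0 0 0 0 1; 0 0 0 0 1"

```text
time: 2.9
tool_pos: [509.0, -12.7, 144.8]
tcp_rot: [180.0, 0.1, 163.6]
ft_force: [0.4, -0.3, 0.2]
finger_gap: 0.1
grip_force: 0.0
```

Emit:
apply_moves --series "0 0.004 0 0 1; 0 0.004 0 0 1; 0 0.004 0 0 1; 0 0 0 0 1; 0 0 0 0 1"

```text
time: 3.32
tool_pos: [509.1, -9.5, 143.3]
tcp_rot: [-180.0, -0.0, 163.6]
ft_force: [1.0, 0.3, 0.2]
finger_gap: 0.1
grip_force: 0.0
```

Emit:
apply_moves --series "0 0.003 0 0 1; 0 0.003 0 0 1; 0 0.003 0 0 1; 0 0 0 0 1; 0 0 0 0 1"

```text
time: 3.73
tool_pos: [509.9, -6.8, 143.3]
tcp_rot: [-180.0, -0.0, 163.6]
ft_force: [0.4, 0.3, -0.5]
finger_gap: -0.0
grip_force: 0.0
```

Emit:
apply_moves --series "0 0.003 0 0 1; 0 0.003 0 0 1; 0 0 0 0 1; 0 0 0 0 1"

```text
time: 4.07
tool_pos: [510.4, -5.1, 143.4]
tcp_rot: [180.0, 0.0, 163.6]
ft_force: [1.1, 0.5, 0.3]
finger_gap: -0.1
grip_force: 0.0
```

Emit:
apply_moves --series "0 0.003 0 0 1; 0 0.003 0 0 1; 0 0 0 0 1; 0 0 0 0 1"

```text
time: 4.4
tool_pos: [510.9, -3.5, 143.3]
tcp_rot: [-180.0, -0.0, 163.6]
ft_force: [-0.6, -0.8, 0.8]
finger_gap: 0.1
grip_force: 0.3
```

Emit:
apply_moves --series "0 0.003 0 0 1; 0 0.003 0 0 1; 0 0 0 0 1; 0 0 0 0 1"

```text
time: 4.73
tool_pos: [511.4, -2.0, 143.3]
tcp_rot: [-180.0, -0.0, 163.6]
ft_force: [-0.8, -3.4, 0.7]
finger_gap: 0.3
grip_force: 1.7
```

Emit:
apply_moves --series "0 0.003 0 0 1; 0 0.003 0 0 1; 0 0 0 0 1; 0 0 0 0 1"

```text
time: 5.07
tool_pos: [511.9, -0.2, 143.3]
tcp_rot: [-180.0, -0.0, 163.6]
ft_force: [-2.3, -5.0, 1.1]
finger_gap: 0.1
grip_force: 2.6
```

Emit:
apply_moves --series "0 0.003 0 0 1; 0 0.003 0 0 1; 0 0 0 0 1; 0 0 0 0 1"

```text
time: 5.4
tool_pos: [512.5, 2.0, 143.3]
tcp_rot: [180.0, 0.0, 163.6]
ft_force: [-1.3, -1.6, 0.6]
finger_gap: -0.0
grip_force: 1.2
```

Emit:
apply_moves --series "0 0.003 0 0 1; 0 0 0 0 1; 0 0 0 0 1"

```text
time: 5.65
tool_pos: [512.8, 3.1, 143.3]
tcp_rot: [180.0, 0.0, 163.6]
ft_force: [0.3, -0.2, -0.6]
finger_gap: -0.3
grip_force: 0.0
```

Emit:
apply_moves --series "0 0.003 0 0 1; 0 0 0 0 1; 0 0 0 0 1"

```text
time: 5.9
tool_pos: [513.0, 3.7, 143.4]
tcp_rot: [180.0, 0.0, 163.6]
ft_force: [0.2, -0.1, -0.0]
finger_gap: 0.1
grip_force: 0.0
```

First click. The next contact should come after about 6 mm.

Emit:
apply_moves --series "0 0.004 0 0 1; 0 0.004 0 0 1; 0 0.004 0 0 1; 0 0.004 0 0 1; 0 0 0 0 1"

```text
time: 6.32
tool_pos: [514.4, 8.3, 143.3]
tcp_rot: [180.0, 0.0, 163.6]
ft_force: [-0.1, 1.1, 0.1]
finger_gap: 0.0
grip_force: 0.0
```

Emit:
apply_moves --series "0 0.004 0 0 1; 0 0.004 0 0 1; 0 0.004 0 0 1; 0 0 0 0 1; 0 0 0 0 1"

```text
time: 6.73
tool_pos: [515.2, 11.3, 143.3]
tcp_rot: [-180.0, -0.0, 163.6]
ft_force: [-1.5, -2.2, 0.2]
finger_gap: -0.0
grip_force: 1.5
```

Emit:
apply_moves --series "0 0.003 0 0 1; 0 0.003 0 0 1; 0 0 0 0 1; 0 0 0 0 1"

```text
time: 7.07
tool_pos: [515.8, 13.0, 143.3]
tcp_rot: [-180.0, -0.0, 163.6]
ft_force: [-1.8, -4.7, 0.7]
finger_gap: 0.3
grip_force: 2.6
```

Emit:
apply_moves --series "0 0.003 0 0 1; 0 0 0 0 1; 0 0 0 0 1"

```text
time: 7.32
tool_pos: [516.1, 14.0, 143.3]
tcp_rot: [-180.0, -0.0, 163.6]
ft_force: [-2.0, -5.2, 0.2]
finger_gap: -0.1
grip_force: 2.5
```

Emit:
apply_moves --series "0 0.003 0 0 1; 0 0.003 0 0 1; 0 0 0 0 1; 0 0 0 0 1"

```text
time: 7.65
tool_pos: [516.8, 16.5, 143.4]
tcp_rot: [179.9, 0.0, 163.6]
ft_force: [0.0, 0.7, 0.7]
finger_gap: 0.1
grip_force: 0.0
```

Emit:
apply_moves --series "0 0.003 0 0 1; 0 0 0 0 1; 0 0 0 0 1"

```text
time: 7.9
tool_pos: [516.9, 17.0, 143.3]
tcp_rot: [180.0, 0.0, 163.6]
ft_force: [-0.2, 0.6, -0.3]
finger_gap: -0.1
grip_force: 0.0
```

Second click.

Emit:
apply_moves --series "0 0.004 0 0 1; 0 0.004 0 0 1; 0 0.004 0 0 1; 0 0.004 0 0 1; 0 0 0 0 1"

```text
time: 8.32
tool_pos: [518.3, 21.6, 143.3]
tcp_rot: [180.0, 0.0, 163.6]
ft_force: [-0.4, 0.1, 0.1]
finger_gap: -0.3
grip_force: 0.0
```

Emit:
apply_moves --series "0 0.004 0 0 1; 0 0.004 0 0 1; 0 0.004 0 0 1; 0 0 0 0 1; 0 0 0 0 1"

```text
time: 8.73
tool_pos: [519.1, 24.5, 143.3]
tcp_rot: [-180.0, -0.0, 163.6]
ft_force: [-1.3, -1.9, 0.6]
finger_gap: -0.0
grip_force: 1.3
```

Emit:
apply_moves --series "0 0.003 0 0 1; 0 0.003 0 0 1; 0 0 0 0 1; 0 0 0 0 1"

```text
time: 9.07
tool_pos: [519.7, 26.3, 143.3]
tcp_rot: [-180.0, -0.0, 163.6]
ft_force: [-2.0, -4.5, 1.0]
finger_gap: -0.0
grip_force: 2.6
```

Emit:
apply_moves --series "0 0.003 0 0 1; 0 0 0 0 1; 0 0 0 0 1"

```text
time: 9.32
tool_pos: [519.9, 27.2, 143.3]
tcp_rot: [-180.0, -0.0, 163.6]
ft_force: [-1.9, -6.0, 1.2]
finger_gap: -0.0
grip_force: 2.5
```

Emit:
apply_moves --series "0 0.003 0 0 1; 0 0.003 0 0 1; 0 0 0 0 1; 0 0 0 0 1"

```text
time: 9.65
tool_pos: [520.7, 29.7, 143.3]
tcp_rot: [179.9, 0.0, 163.6]
ft_force: [0.7, -0.4, -0.6]
finger_gap: -0.0
grip_force: 0.2
```

Emit:
apply_moves --series "0 0.001 0 0 1; 0 0 0 0 1; 0 0 0 0 1"

```text
time: 9.9
tool_pos: [520.6, 29.7, 143.4]
tcp_rot: [180.0, 0.0, 163.6]
ft_force: [-0.2, 0.5, 0.2]
finger_gap: -0.1
grip_force: 0.0
```

Third click. I'll back off, lift and check it by camera.

Emit:
apply_moves --series "0 -0.03 0 0 1; 0 -0.03 0 0 1; 0 0 -0.1 0 1; 0 0 -0.1 0 1; 0 0 -0.1 0 1"

```text
time: 10.32
tool_pos: [514.5, 11.1, 233.8]
tcp_rot: [-180.0, -0.1, 163.5]
ft_force: [0.1, -0.8, -0.4]
finger_gap: 0.1
grip_force: 0.0
```

Emit:
apply_moves --series "0 0 0 0 1; 0 0 0 0 1; 0 0 0 0 1"

```text
time: 10.57
tool_pos: [515.2, 11.5, 232.9]
tcp_rot: [-180.0, -0.0, 163.5]
ft_force: [-0.9, -0.4, 0.5]
finger_gap: 0.2
grip_force: 0.0
```

```bash
python3 - <<'E'
from h import *
from bench import sense,snapshot
from scipy.spatial.transform import Rotation as R
t=np.radians(-16.4);ex=np.array([np.cos(t),np.sin(t)]);ey=np.array([-ex[1],ex[0]])
for n,c in(("wrist",(578.5,31)),("top",(578.6,34.6)),("scene",(578.4,27.7))):
    st=sense();s=snapshot(n);T=None
    if n=="wrist":
        cv2.imwrite("pics/wrist2.png",s["frame"])
        T=np.eye(4);T[:3,:3]=R.from_euler("xyz",st["tcp_rot"],degrees=True).as_matrix();T[:3,3]=st["tool_pos"];T=T@s["tool_from_camera"];print(st["tool_pos"])
    W=cloud(s,T);z=W[...,2];d=W[...,:2]-c;E=np.dstack([d@ex,d@ey,z])
    q=(z>150)&(z<166)&(abs(E[...,0]+55)<20)&(abs(E[...,1])<50);e=E[q]
    if len(e):print(n,"lever",len(e),e.min(0).round(1),e.max(0).round(1),np.median(e,0).round(1))
    b=(abs(E[...,0]-62)<40)&(abs(E[...,1]-92)<40)
    for lo,hi in((141,148),(153,160),(162,175)):
        q=b&(z>lo)&(z<hi);e=E[q]
        if len(e):print(n,lo,len(e),e.min(0).round(1),e.max(0).round(1),"mid",((e.min(0)+e.max(0))/2).round(1),W[q].mean(0).round(1))
E
```

```text
[515.21663047  11.482106   232.94199661]
wrist lever 549 [-73.5   1.9 150.2] [-39.8  12.  162.1] [-58.3   6.  159.7]
wrist 141 1392 [ 22.2  54.1 141. ] [ 84.4 131.8 148. ] mid [ 53.3  93.  144.5] [645.7 112.7 144.1]
wrist 153 468 [ 38.2  75.2 153. ] [ 67.5 113.7 159.9] mid [ 52.8  94.5 156.5] [650.3 109.4 156.1]
wrist 162 134 [ 46.3  86.2 162.1] [ 59.  105.1 167.4] mid [ 52.7  95.6 164.7] [654.1 108.9 165.2]
scene lever 71 [-72.2   2.6 151. ] [-39.1  12.8 163.1] [-54.9   6.4 159. ]
scene 141 416 [ 22.2  53.1 141.1] [101.8 131.8 147.9] mid [ 62.   92.5 144.5] [666.6  93.  143.9]
scene 153 133 [ 39.   70.3 153.1] [ 84.6 114.7 159.9] mid [ 61.8  92.5 156.5] [666.2  92.7 156.1]
scene 162 110 [ 48.4  78.6 162.1] [ 75.8 106.7 170.1] mid [ 62.1  92.7 166.1] [664.   98.3 165.8]
```

View pics/wrist2.png

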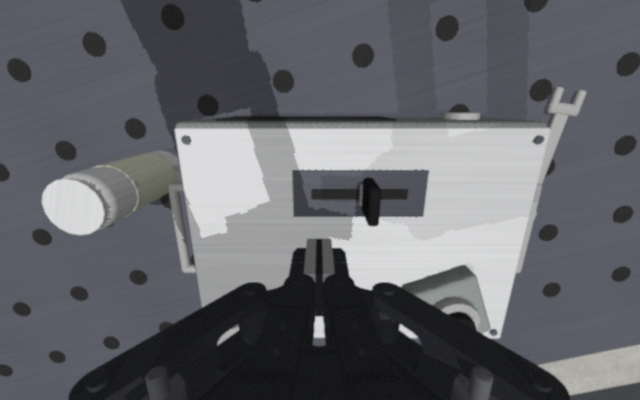

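The wrist view puts the lever near (370,200). It moved from y = -35 mm to about +7 mm, or 42 mm of travel, which is the third click. The button, near (460,320), works out at world (664.5, 102, 167).

Emit:
apply_moves --series "-0.0785 0.0859 0 0 1; -0.0785 0.0859 0 0 1; -0.0785 0.0859 0 0 1; -0.0785 0.0859 0 0 1; -0.0785 0.0859 0 0 1"

```text
time: 11.13
tool_pos: [665.5, 103.2, 231.5]
tcp_rot: [-180.0, -0.1, 163.6]
ft_force: [0.5, -0.3, 0.2]
finger_gap: 0.4
grip_force: 0.0
```

Emit:
apply_moves --series "0 0 0.06 0 1; 0 0 0.06 0 1; 0 0 0.05 0 1; 0 0 0.01 0 1; 0 0 0 0 1"

```text
time: 11.55
tool_pos: [663.1, 102.2, 176.2]
tcp_rot: [-179.9, -0.3, 163.6]
ft_force: [-1.5, -0.4, -0.0]
finger_gap: 0.1
grip_force: 0.0
```

Emit:
apply_moves --series "0 0 0 0 1; 0 0 0 0 1; 0 0 0 0 1"

```text
time: 11.8
tool_pos: [665.6, 102.3, 181.1]
tcp_rot: [179.9, 0.1, 163.6]
ft_force: [-0.2, -0.2, 0.1]
finger_gap: 0.0
grip_force: 0.0
```

Emit:
apply_moves --series "0 0 0.01 0 1; 0 0 0.01 0 1; 0 0 0.007 0 1; 0 0 0 0 1; 0 0 0 0 1"

```text
time: 12.22
tool_pos: [664.6, 102.4, 170.8]
tcp_rot: [-180.0, -0.0, 163.6]
ft_force: [-0.3, -0.2, 0.6]
finger_gap: -0.1
grip_force: 0.0
```

Emit:
apply_moves --series "0 0 0.005 0 1; 0 0 0.005 0 1; 0 0 0 0 1; 0 0 0 0 1"

```text
time: 12.55
tool_pos: [664.8, 102.4, 168.0]
tcp_rot: [-180.0, -0.0, 163.6]
ft_force: [0.2, -0.3, 0.1]
finger_gap: 0.2
grip_force: 0.0
```

Emit:
apply_moves --series "0 0 0.005 0 1; 0 0 0.005 0 1; 0 0 0 0 1; 0 0 0 0 1"

```text
time: 12.88
tool_pos: [665.0, 102.4, 165.5]
tcp_rot: [180.0, 0.0, 163.6]
ft_force: [0.2, -0.2, 1.7]
finger_gap: -0.1
grip_force: 0.8
```

Emit:
apply_moves --series "0 0 0.005 0 1; 0 0 0 0 1; 0 0 0 0 1"

```text
time: 13.13
tool_pos: [665.1, 102.4, 164.0]
tcp_rot: [180.0, 0.0, 163.6]
ft_force: [0.3, 0.1, 1.6]
finger_gap: 0.1
grip_force: 1.3
```

Emit:
apply_moves --series "0 0 0.005 0 1; 0 0 0.003 0 1; 0 0 0 0 1; 0 0 0 0 1"

```text
time: 13.47
tool_pos: [665.1, 102.4, 161.6]
tcp_rot: [180.0, 0.0, 163.6]
ft_force: [0.0, 0.3, 4.4]
finger_gap: -0.1
grip_force: 2.0
```

Emit:
apply_moves --series "0 0 0.003 0 1; 0 0 0.003 0 1; 0 0 0 0 1; 0 0 0 0 1"

```text
time: 13.8
tool_pos: [665.1, 102.4, 160.1]
tcp_rot: [180.0, 0.0, 163.6]
ft_force: [-0.4, -0.3, 6.7]
finger_gap: 0.3
grip_force: 3.2
```

Emit:
apply_moves --series "0 0 0.003 0 1; 0 0 0 0 1; 0 0 0 0 1"

```text
time: 14.05
tool_pos: [665.1, 102.4, 160.0]
tcp_rot: [180.0, 0.1, 163.6]
ft_force: [-3.1, 0.2, 11.2]
finger_gap: 0.4
grip_force: 5.3
```

The button is bottomed: the finger stopped at z = 160 and the force rose to 11 N. Releasing.

Emit:
apply_moves --series "0 0 -0.01 0 1; 0 0 -0.02 0 1; 0 0 -0.03 0 1; 0 0 -0.1 0 1; 0 0 -0.1 0 1"

```text
time: 14.47
tool_pos: [663.0, 102.2, 234.8]
tcp_rot: [-179.9, -0.3, 163.6]
ft_force: [0.4, 0.4, 0.7]
finger_gap: -0.1
grip_force: 0.0
```

Emit:
apply_moves --series "0.1 0 0 0 1; 0.1 0 0 0 1; 0.1 0 0 0 1; 0.1 0 0 0 1; 0.1 0 0 0 1"

```text
time: 14.88
tool_pos: [519.2, 144.9, 236.4]
tcp_rot: [-180.0, -0.1, 163.6]
ft_force: [0.1, 0.1, 0.1]
finger_gap: 0.1
grip_force: 0.0
```

Emit:
apply_moves --series "0 0 0 0 1; 0 0 0 0 1; 0 0 0 0 1; 0 0 0 0 1; 0 0 0 0 1"

```text
time: 15.3
tool_pos: [521.8, 144.5, 236.7]
tcp_rot: [-180.0, 0.0, 163.5]
ft_force: [0.7, 0.1, -0.7]
finger_gap: 0.3
grip_force: 0.0
```

```bash
python3 - <<'E'
from h import *
from bench import sense,snapshot
t=np.radians(-16.4);ex=np.array([np.cos(t),np.sin(t)]);ey=np.array([-ex[1],ex[0]])
for n,c in(("top",(578.6,34.6)),("scene",(578.4,27.7))):
    s=snapshot(n);W=cloud(s);z=W[...,2];d=W[...,:2]-c;E=np.dstack([d@ex,d@ey,z])
    cv2.imwrite(f"pics/{n}3.png",s["frame"])
    for nm,q in dict(lever=(z>150)&(z<166)&(abs(E[...,0]+55)<20)&(abs(E[...,1])<50),btn=(z>162)&(z<175)&(np.hypot(E[...,0]-62,E[...,1]-92)<22),off=(z>140)&(z<156)&(abs(E[...,0]-80)<30)&(abs(E[...,1]+114)<45)).items():
        e=E[q]
        if len(e):print(n,nm,len(e),e.min(0).round(1),e.max(0).round(1),np.median(e,0).round(1))
print(sense()["tool_pos"],sense()["ft_force"])
E
```

```text
top lever 86 [-71.5   2.1 150.5] [-37.9  12.1 163.7] [-55.1   6.9 160.1]
top btn 162 [ 48.4  77.1 162.3] [ 77.3 105.  170.6] [ 62.4  91.  167.1]
top off 523 [  63.3 -151.   140.1] [ 99.4 -78.7 154.5] [  80.  -114.7  150.9]
scene lever 72 [-70.8   2.7 150.5] [-39.6  12.8 162.9] [-53.6   5.6 158.9]
scene btn 113 [ 48.2  77.6 162.3] [ 76.3 107.8 168.8] [ 62.   90.8 165.8]
scene off 506 [  61.1 -149.4  140.2] [ 97.5 -76.7 154.4] [  81.1 -114.5  150.3]
[521.58972303 144.49917186 236.50743979] [ 0.09587862 -1.15537501 -0.4640952 ]
```

View pics/scene3.png

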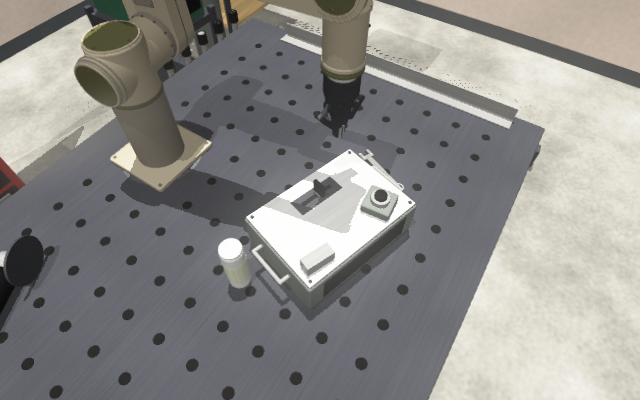

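The lever (320,187) is at the third click and the button (381,197) is up. The offcut, can and wrench lie where they were, and the arm is clear.

```bash
python3 -c "
from bench import hand_in
print(hand_in())"
```

```text
the job is handed in; nothing more can be done
None
```

The job is handed in: the lever was pushed click by click to the third click (about 42 mm of travel), the start button was pressed fully down and is back up, and the offcut, wrench and can were left where they lay.

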